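# New cells and a reset for a motorised door lock

## Robot

A 6-joint arm with a two-finger parallel gripper is mounted at the origin on the work surface. World frame = base frame: x ahead of the robot, y to its left, z up, the work surface at z = 0. Lengths are in m, angles in rad, forces in N, time in s.
With the tool pointing down it reaches from about 0.35 to 0.875 m from the base axis. Payload 15.5 kg.
Tool frame: the origin (TCP) lies on the centre line of the jaws, within the pads' length; the fingertips stand 17 mm ahead of it and the grasp point (between the pads) lies 2 mm behind it (robot.tip_extent is the distance from the TCP to the fingertips, in m); z points along the fingers, y is the line along which they close (so a half turn about z gives the same grasp; the last joint's range is limited). The gripper opens to 85 mm and grips with 20 to 120 N. Pads are 22 mm wide; open, the fingers measure 114 mm over their backs; the gripper's body (76 mm by 85 mm) begins 54 mm behind the grasp point. The pads swing forward as they close: fully open they stand 13 mm farther back than shut.
Start: joints at [1.113, 0.494, 1.345, -0, 1.302, -0.096], TCP at [0.222, 0.584, 0.248] pointing down, gripper open.
Joint ranges: [-2.91, 2.91], [-0.82, 2.16], [0.22, 2.67], [-1.22, 4.37], [0.12, 2.79], [-3.08, 3.08]. Speed limits (rad/s): [1.89, 1.89, 2.57, 3.01, 3.01, 3.01].

## Interface

Orientations are given as a unit quaternion [w, x, y, z].
In Python, from workcell import robot gives the robot as it stands.
- The arm moves only by the tool play_rows, never from a script. Its argument "targets" is a list of rows, each an object of numbers: "hand": the gripper's target within -1 to 1 (fully open at 1, half-way at 0, shut at -1); "dx", "dy", "dz": the shift along the tool's x, y, z in cm; "yaw": the turn about the tool's z in rad. In form: [{"hand": .., "dx": .., "dy": .., "dz": .., "yaw": ..}, ...]. A call has exactly 10 rows; each row is the pose to reach, as a shift and turn from the pose commanded when the call began, along the tool's axes at that moment; what a row does not reach only later rows make up. A row lasts 1/8 s, in which the tool goes at most 62.5 mm and 10.7 degrees, less where a joint would pass 70% of its speed; a pose out of reach is approached as far as the arm can. A call with a gripper value outside its range is refused whole. The fingers move at their own pace and stop on an object; "grip_force" is the grip in N (left out, the last holds). Time passes only in rows, so rows that repeat a pose let the fingers close, or fill a call up. It gives the time, the measured TCP pose, the force, the opening and the grip force at its end, in the units of the state.
- robot.sense(): the state, without advancing time (a new reading comes with each control period).
- robot.get_image(name): name is "scene" or "side" or "wrist"; returns a dict with "img" (400x640x3 uint8, red, green, blue), "K" (3x3 intrinsics, pixels), "eye" and "rotation" of the camera in the world. Camera axes: x right, y up, looking along -z (the intrinsics and any distortion apply to the point x, -y, -z); pixel columns grow to the right and rows downward; lengths in m; the calibration is good to about 2 mm. A picture is of the moment at which its call begins. There is no depth.
- robot.sign_off(): hands the job in; it is judged then, once.
Trained networks look in a picture, given as the dict that the camera call returned (one of the last four; its "shot" number tells which), for a name from the list of things; names that differ only in an ending like _2 or _b are one class to them, and where a whole thing is asked for, a point or a joint stands for the part that bears it (a point fixed in the world has none). Each returns a list of dicts, best first, with "p" (0 to 1); they miss things now and then, are a little off and sometimes report something else, mostly with a low value. They report only what shows in the picture. A call takes as long as a camera call.
- robot.boxes_of(picture, label): "box" ([left, top, right, bottom] in pixels, round what is visible of it).
- robot.outline_of(picture, label): "mask" (400x640 bool, what is visible of it) and "box" ([left, top, right, bottom] in pixels, round what is visible of it).
The state is a dict: "clock": time; "joint_positions": joint angles; "dq": joint speeds; "effort": joint torques, N m; "position": TCP position; "tcp_rot": TCP orientation; "force": force on the tool from outside, world axes, zero at the start; "moment": the same for the moment, N m; "width": finger opening in m; "gripper_force": force on a finger pad.
Only numpy, scipy, OpenCV 4.12 (cv2) and the standard library are available. Lean on these libraries where they do the work, as an engineer would, in place of code of your own. Each camera call takes 0.05 s, during which the arm holds its last target. There are 200 camera calls.

## Task

The round door-lock unit in the vice needs new cells and a reset. Drop the two fat cells from the tray, one at a time and nub end up, into the two bores of the unit so that each sits right down; then take the slim all-steel probe from the tool stand, reach its tip down the small hole in the unit and hold the recessed reset button fully down. Finish still gripping the probe and holding the button down, and leave the thin cells, the other tools and everything else on the bench where they are.

Things in the scene. Friction and masses are not known exactly. Their poses are not given: they have to be found in the camera images.
- lock: The motorised door-lock unit, a round aluminium body 90 mm in diameter and 58 mm high that stands upright, deck up and cover off, fixed in a low machine vice; the vice jaws grip it up to 32 mm above its underside, so 26 mm of it stands above them. Origin: centre of its underside (30 mm above the bench). Its z axis points up. In its flat black deck, 58 mm above the origin: two cell bores side by side along its y axis and, on its +x side, the small reset hole.
- bore_a (a point): Centre of the mouth of one cell bore, at deck height, 8 mm to -x and 18 mm to +y of the lock's axis. The bore is vertical, 28.2 mm in diameter with a 2 mm chamfer at the mouth, 42 mm deep with a flat floor; a cell that sits right down stands 8 mm proud of the deck. Axes as the lock's.
- bore_b (a point): Centre of the mouth of the other, equal cell bore, 8 mm to -x and 18 mm to -y of the lock's axis (36 mm between the bores, so grip the second cell across the line of the bores, not along it). Either cell may go into either bore.
- reset_hole (a point): Centre of the mouth of the reset hole, at deck height, 25 mm to +x of the lock's axis: 10 mm in diameter with a 2 mm chamfer, vertical. The top of the reset button lies 14 mm below this point.
- reset (a joint): Travel of the reset button (a plunger 8.8 mm in diameter at the foot of the reset hole): 0 = out, 0.004 m = fully down; it springs back. It begins to move at about 2 N and is fully down at about 5 N.
- cell_1_mid (a point): Centre (half-way up) of one fat cell: an upright cylinder 26 mm in diameter and 50 mm tall, about 66 g, black with a brass-coloured upper third and a small steel nub on top; its z axis points up to the nub end. It stands on the tray, in a row of four cells along the tray's long side, in any order.
- cell_2_mid (a point): Centre (half-way up) of the other fat cell, equal to the first.
- aa_1_mid (a point): Centre of a thin cell, 14.5 mm in diameter and 50 mm tall, of the same finish, standing in the same row; leave alone.
- aa_2_mid (a point): Centre of the other thin cell; leave alone.
- tray: Shallow steel tray, fixed, 90 mm (its x) by 240 mm (its y), floor 3 mm thick, rim 12 mm high. Origin: centre of its underside on the bench. The cells stand in a row near its y axis, about 54 mm apart, 25 mm or more free on both sides across the row.
- probe_mid (a point): Centre of the grip of the probe, 39 mm above the collar's underside: a slim all-steel tool of about 70 g standing point down in the tool stand. Grip 12 mm in diameter and 70 mm long; below it a collar 18 mm in diameter and 4 mm high that rests on the stand's top; below that a thin round shank 5 mm in diameter and 60 mm long with a round tip. Its z axis points from the tip to the grip (up).
- probe_tip (a point): The very tip of the probe, 99 mm below probe_mid along its axis.
- probe: The probe; origin: centre of the underside of its collar, 60 mm above the tip.
- stand: Wooden tool stand, fixed, 55 mm (its x) by 190 mm (its y) by 70 mm high, with three upright holes of 8 mm along its y axis, 60 mm apart, one tool in each, in any order. Origin: centre of its underside on the bench.
- driver_mid (a point): Middle of the grip of a small screwdriver with a fat black plastic handle (27 mm), standing in the stand, its top 76 mm above the top of the stand; leave alone.
- file_mid (a point): Middle of the pale wooden handle (23 mm) of a needle-file, standing in the stand, its top 93 mm above the top of the stand; leave alone.
- cover: The lock unit's round cover, an aluminium disc 90 mm in diameter and 20 mm high, lying behind the vice; leave alone. Origin: centre of its underside.
- padlock: Brass padlock lying on its side, body 50 by 46 by 22 mm; leave alone.
- magnifier: Magnifying glass with a black rim of 102 mm and a handle, lying flat; leave alone.
- keys: Ring of three keys lying near the robot, left; leave alone.
- screwdriver: Screwdriver with a wooden handle, 190 mm, lying near the robot, right; leave alone.

How it is judged:
By the outcome, as a careful person would: the job done as asked, in the order asked, and still so for the second after the job is handed in, while the arm keeps its last pose, push and grip.
It also fails if it takes over 67 s, if anything falls off the work surface, if the arm or the gripper's body presses on something with over 40 N, if the wrist force passes 120 N, or if a joint passes its speed limit or range.

## Working session

There is one attempt and no reset: what is moved stays moved. The work goes in short steps, Python scripts to look and compute and a tool call to move; the robot and the scene stay as the last step left them, time stands still between calls to the robot, and variables do not carry over. Pictures are saved under pics/ and viewed, at most 10 in all, crops included, and the job is handed in when it is done.

Besides the shell and the picture viewer there is one more tool, called after "Request:" by a JSON object that holds its "method" and its "body". play_rows: Moves the arm, as the interface text tells. Its arguments: {"type":"object","properties":{"targets":{"type":"array","items":{"type":"object","properties":{"hand":{"type":"number"},"dx":{"type":"number"},"dy":{"type":"number"},"dz":{"type":"number"},"yaw":{"type":"number"}}}},"grip_force":{"type":"number"}},"required":["targets"]}

```bash
ls; mkdir -p pics; python3 - <<'E'
from workcell import robot
import cv2
s=robot.sense(); print(s)
for n in ["scene","side"]:
    p=robot.get_image(n); print(n,p["K"],p["eye"],p["rotation"],p.keys())
    cv2.imwrite(f"pics/{n}0.png",p["img"][:,:,::-1])
    for l in ["lock","cell_1_mid","aa_1_mid","probe","tray","stand","driver_mid","file_mid","cover"]:
        print(l,[(round(d["p"],2),[int(v) for v in d["box"]]) for d in robot.boxes_of(p,l)])
E
```

```text
pics
{'clock': 0.0, 'joint_positions': array([ 1.11251507e+00,  4.94206000e-01,  1.34610904e+00, -2.01549011e-05,
        1.30250041e+00, -9.55070626e-02]), 'dq': array([ 0.00068233, -0.00062591, -0.00225467, -0.00128035, -0.00161198,
       -0.00043373]), 'effort': array([ 6.06282963e-03, -8.82155442e+01, -3.83883905e+01,  3.37867041e-04,
        9.90428205e-03, -4.21207517e-05]), 'position': array([0.22165427, 0.58402399, 0.24769354]), 'tcp_rot': array([-1.57791997e-04,  1.80391418e-01,  9.83594715e-01, -5.90764095e-04]), 'force': array([-0.63619361,  0.36935284,  0.30798906]), 'moment': array([-0.01868854,  0.06036529, -0.0529882 ]), 'gripper_force': 0.0, 'width': 0.08545363100470514}
scene [[457.15447968   0.         323.71623794]
 [  0.         457.15447968 204.97465567]
 [  0.           0.           1.        ]] [1.55922231 0.05316245 0.9847237 ] [0.63503904 0.28520039 0.30803319 0.64846103] dict_keys(['img', 'K', 'eye', 'rotation', 'shot'])
lock [(0.71, [311, 201, 341, 229])]
cell_1_mid [(0.67, [375, 216, 385, 233])]
aa_1_mid [(0.55, [396, 219, 402, 234])]
probe [(0.44, [236, 
[... 216 characters left out ...]
329, 263, 364, 286]), (0.19, [211, 180, 226, 200])]
side [[449.99395239   0.         324.22467152]
 [  0.         449.99395239 204.32275684]
 [  0.           0.           1.        ]] [0.4162522  0.70183537 0.88510694] [-0.06653949 -0.03660784  0.36598993  0.92751482] dict_keys(['img', 'K', 'eye', 'rotation', 'shot'])
lock [(0.89, [309, 209, 344, 248])]
cell_1_mid []
aa_1_mid []
probe [(0.39, [357, 131, 365, 155]), (0.35, [309, 307, 317, 319])]
tray [(0.61, [263, 280, 346, 390]), (0.55, [378, 328, 429, 369])]
stand [(0.98, [341, 134, 376, 196])]
driver_mid [(0.68, [359, 117, 372, 145])]
file_mid [(0.65, [351, 138, 362, 170])]
cover [(0.86, [232, 231, 270, 267]), (0.68, [307, 201, 349, 251])]
```

```bash
cat > h.py <<'E'
import numpy as np, cv2
from workcell import robot
from scipy.spatial.transform import Rotation as R
def rot(q): return R.from_quat([q[1],q[2],q[3],q[0]]) if np.size(q)==4 else R.from_matrix(q)
def ray(p,u,v):
    K=p["K"]; d=np.array([(u-K[0,2])/K[0,0],-(v-K[1,2])/K[1,1],-1.])
    return np.array(p["eye"]), rot(p["rotation"]).apply(d)
def at_z(p,u,v,z):
    e,d=ray(p,u,v); return e+d*(z-e[2])/d[2]
def proj(p,X):
    c=rot(p["rotation"]).inv().apply(np.atleast_2d(X)-p["eye"]); K=p["K"]
    return np.c_[K[0,0]*c[:,0]/-c[:,2]+K[0,2], -K[1,1]*c[:,1]/-c[:,2]+K[1,2]]
def tool(X):
    "shift (cm) in current tool axes from TCP to world X"
    s=robot.sense(); return rot(s["tcp_rot"]).inv().apply(np.array(X)-s["position"])*100
E
python3 - <<'E'
import cv2,numpy as np
a=cv2.imread("pics/scene0.png");b=cv2.imread("pics/side0.png")
a=cv2.resize(a[160:320,180:480],None,fx=2.6,fy=2.6);b=cv2.resize(b[100:400,200:460],None,fx=2,fy=2)
cv2.imwrite("pics/a.png",a);cv2.imwrite("pics/b.png",b)
E
```

```text
(no output)
```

View pics/a.png

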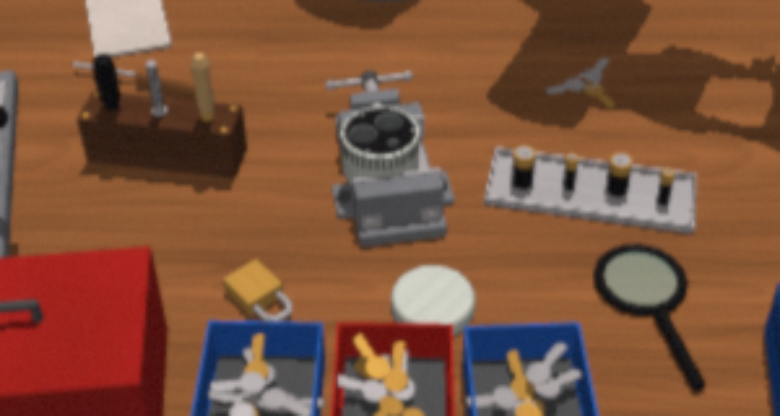

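View pics/b.png

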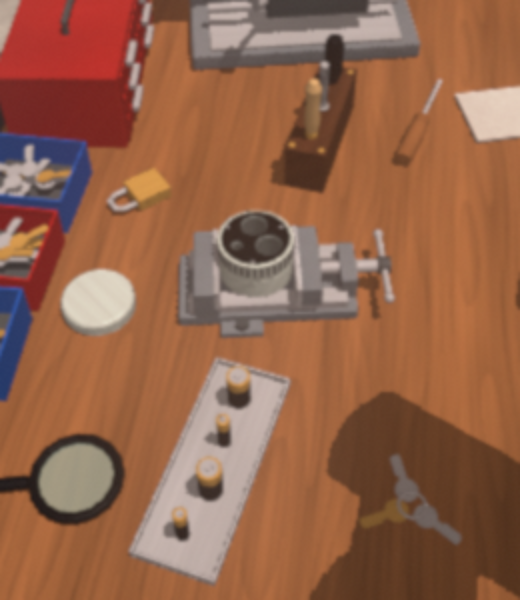

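The scene shows the row fat–thin–fat–thin (fat cells in the side picture near px (319,287) and (304,332)), the lock deck at about (328,219) and the probe in the middle of the stand at about (362,141).

```bash
python3 - <<'E'
from h import *
S=robot.get_image("side");C=robot.get_image("scene")
sc=lambda x,y:(180+x/2.6,160+y/2.6); sd=lambda x,y:(200+x/2,100+y/2)
for n,a,b,z in [("c1",(524,153),(238,374),.053),("c2",(621,160),(208,464),.053),("aa",(571,159),(223,418),.053),("aa2",(666,173),(180,512),.053),("deck",(380,134),(256,238),.088),("boreN",(362,131),(255,226),.088),("boreP",(398,118),(268,245),.088),("hole",(392,144),(237,244),.088),("probetop",(153,65),(325,66),.144),("drv",(104,62),(335,42),.146),("file",(201,58),(314,86),.163)]:
    print(n,at_z(C,*sc(*a),z).round(3),at_z(S,*sd(*b),z).round(3))
s=robot.sense();print(rot(s["tcp_rot"]).as_matrix().round(3))
W=robot.get_image("wrist");print(W["K"],W["eye"],rot(W["rotation"]).as_matrix().round(3))
E
```

```text
c1 [0.528 0.177 0.053] [0.524 0.177 0.053]
c2 [0.539 0.287 0.053] [0.537 0.285 0.053]
aa [0.538 0.23  0.053] [0.531 0.232 0.053]
aa2 [0.561 0.335 0.053] [0.554 0.338 0.053]
deck [0.535 0.01  0.088] [0.528 0.011 0.088]
boreN [ 0.53  -0.011  0.088] [ 0.532 -0.008  0.088]
boreP [0.507 0.03  0.088] [0.512 0.02  0.088]
hole [0.552 0.024 0.088] [0.548 0.023 0.088]
probetop [ 0.48  -0.254  0.144] [ 0.473 -0.252  0.144]
drv [ 0.477 -0.312  0.146] [ 0.464 -0.303  0.146]
file [ 0.491 -0.194  0.163] [ 0.482 -0.186  0.163]
[[-0.935  0.355 -0.   ]
 [ 0.355  0.935 -0.   ]
 [ 0.    -0.    -1.   ]]
[[356.24170638   0.         316.67168634]
 [  0.         356.24170638 202.32759208]
 [  0.           0.           1.        ]] [0.15768823 0.60759426 0.37276827] [[ 0.355 -0.902 -0.247]
 [ 0.935  0.342  0.093]
 [ 0.    -0.264  0.964]]
```

Request:
{"method": "play_rows", "body": {"targets": [{"hand": 1,"dx": -41.5,"dy": -21.6,"dz": 4.8,"yaw": 1.32},{"hand": 1,"dx": -41.5,"dy": -21.6,"dz": 4.8,"yaw": 1.32},{"hand": 1,"dx": -41.5,"dy": -21.6,"dz": 4.8,"yaw": 1.32},{"hand": 1,"dx": -41.5,"dy": -21.6,"dz": 4.8,"yaw": 1.32},{"hand": 1,"dx": -41.5,"dy": -21.6,"dz": 4.8,"yaw": 1.32},{"hand": 1,"dx": -41.5,"dy": -21.6,"dz": 4.8,"yaw": 1.32},{"hand": 1,"dx": -41.5,"dy": -21.6,"dz": 4.8,"yaw": 1.32},{"hand": 1,"dx": -41.5,"dy": -21.6,"dz": 4.8,"yaw": 1.32},{"hand": 1,"dx": -41.5,"dy": -21.6,"dz": 4.8,"yaw": 1.32},{"hand": 1,"dx": -41.5,"dy": -21.6,"dz": 4.8,"yaw": 1.32}], "grip_force": 40}}

```text
clock: 2.4
position: [0.5328, 0.2354, 0.2003]
tcp_rot: [-0.0, 0.746, 0.666, -0.0]
force: [0.5, 0.3, 0.4]
width: 0.0855
gripper_force: 0.0
```

```bash
python3 - <<'E'
from h import *
s=robot.sense();print(s["position"],s["joint_positions"].round(3),s["clock"]);print(rot(s["tcp_rot"]).as_matrix().round(3))
W=robot.get_image("wrist");cv2.imwrite("pics/w1.png",W["img"][:,:,::-1])
print(W["eye"])
for l in ["cell_1_mid","aa_1_mid","lock"]:
    for d in robot.outline_of(W,l):
        print(l,round(d["p"],2),np.round(d["box"]))
for n,X in dict(c1=(.526,.177,.053),c2=(.538,.286,.053)).items(): print(n,proj(W,X).round())
E
```

```text
[0.53278273 0.2354165  0.20027382] [0.313 0.485 1.512 0.    1.145 0.425] 2.4
[[ 0.112  0.994 -0.   ]
 [ 0.994 -0.112  0.   ]
 [ 0.    -0.    -1.   ]]
[0.53864044 0.30137535 0.32477894]
cell_1_mid 0.76 [304. 226. 331. 274.]
aa_1_mid 0.73 [308. 179. 329. 206.]
c1 [[318. 261.]]
c2 [[318. 126.]]
```

View pics/w1.png

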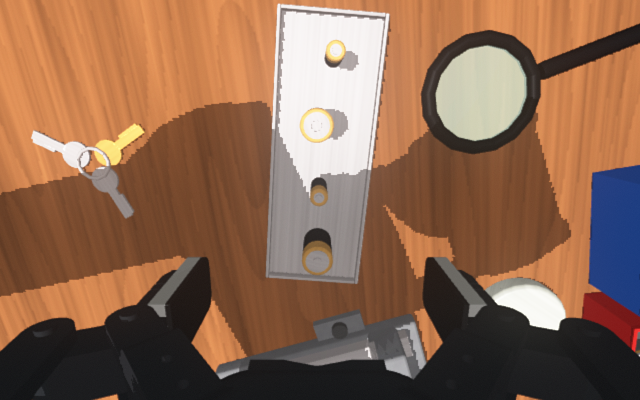

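The wrist view shows the fat cells' tops at px (317,258) and (317,125), within 2 mm of my estimates. I'm grasping the nearer one.

Request:
{"method": "play_rows", "body": {"targets": [{"hand": 1,"dx": -3,"dy": -0.1,"dz": 4},{"hand": 1,"dx": -5.7,"dy": -0.1,"dz": 8},{"hand": 1,"dx": -5.7,"dy": -0.1,"dz": 12},{"hand": 1,"dx": -5.7,"dy": -0.1,"dz": 15.5},{"hand": 1,"dx": -5.7,"dy": -0.1,"dz": 15.5},{"hand": 0,"dx": -5.7,"dy": -0.1,"dz": 15.5},{"hand": -1,"dx": -5.7,"dy": -0.1,"dz": 15.5},{"hand": -1,"dx": -5.7,"dy": -0.1,"dz": 15.5},{"hand": -1,"dx": -5.7,"dy": -0.1,"dz": 15.5},{"hand": -1,"dx": -5.7,"dy": -0.1,"dz": 15.5}]}}

```text
invalid input
```

Request:
{"method": "play_rows", "body": {"targets": [{"hand": 1,"dx": -3,"dy": -0.1,"dz": 4,"yaw": 0},{"hand": 1,"dx": -5.7,"dy": -0.1,"dz": 8,"yaw": 0},{"hand": 1,"dx": -5.7,"dy": -0.1,"dz": 12,"yaw": 0},{"hand": 1,"dx": -5.7,"dy": -0.1,"dz": 15.5,"yaw": 0},{"hand": 1,"dx": -5.7,"dy": -0.1,"dz": 15.5,"yaw": 0},{"hand": 0,"dx": -5.7,"dy": -0.1,"dz": 15.5,"yaw": 0},{"hand": -1,"dx": -5.7,"dy": -0.1,"dz": 15.5,"yaw": 0},{"hand": -1,"dx": -5.7,"dy": -0.1,"dz": 15.5,"yaw": 0},{"hand": -1,"dx": -5.7,"dy": -0.1,"dz": 15.5,"yaw": 0},{"hand": -1,"dx": -5.7,"dy": -0.1,"dz": 15.5,"yaw": 0}], "grip_force": 40}}

```text
clock: 3.85
position: [0.5262, 0.1787, 0.0462]
tcp_rot: [0.0, 0.746, 0.666, 0.001]
force: [-1.2, 0.6, 10.5]
width: 0.0247
gripper_force: 38.6
```

Request:
{"method": "play_rows", "body": {"targets": [{"hand": -1,"dx": 0,"dy": 0,"dz": -5,"yaw": 0},{"hand": -1,"dx": 0,"dy": 0,"dz": -11,"yaw": 0},{"hand": -1,"dx": -4,"dy": 1,"dz": -17.4,"yaw": -0.15},{"hand": -1,"dx": -9,"dy": 2.5,"dz": -17.4,"yaw": -0.3},{"hand": -1,"dx": -14,"dy": 4,"dz": -17.4,"yaw": -0.45},{"hand": -1,"dx": -18,"dy": 5,"dz": -17.4,"yaw": -0.6},{"hand": -1,"dx": -20.9,"dy": 5.8,"dz": -17.4,"yaw": -0.69},{"hand": -1,"dx": -20.9,"dy": 5.8,"dz": -17.4,"yaw": -0.69},{"hand": -1,"dx": -20.9,"dy": 5.8,"dz": -17.4,"yaw": -0.69},{"hand": -1,"dx": -20.9,"dy": 5.8,"dz": -17.4,"yaw": -0.69}], "grip_force": 40}}

```text
clock: 5.1
position: [0.5599, -0.0347, 0.2194]
tcp_rot: [-0.0, 0.476, 0.879, 0.0]
force: [0.5, 0.5, -0.9]
width: 0.0247
gripper_force: 40.1
```

```bash
python3 - <<'E'
from h import *
s=robot.sense();print(s["position"],s["joint_positions"].round(3),s["clock"],s["width"]);print(rot(s["tcp_rot"]).as_matrix().round(3))
W=robot.get_image("wrist");cv2.imwrite("pics/w2.png",W["img"][:,:,::-1])
import pickle;pickle.dump(W,open("w2.pkl","wb"))
for l in ["lock","cell_1_mid"]:
    for d in robot.boxes_of(W,l): print(l,round(d["p"],2),np.round(d["box"]))
for n,X in dict(ctr=(.530,.011,.088),a=(.5125,.0215,.088),b=(.532,-.009,.088),h=(.551,.024,.088)).items(): print(n,proj(W,X).round())
E
```

```text
[ 0.55985205 -0.03466791  0.21935429] [-0.168  0.435  1.543  0.     1.165 -0.747] 5.1 0.02474477573506376
[[-0.547  0.837 -0.   ]
 [ 0.837  0.547  0.   ]
 [ 0.    -0.    -1.   ]]
lock 0.94 [252.  64. 384. 193.]
cell_1_mid 0.65 [282. 222. 348. 320.]
ctr [[319. 124.]]
a [[306.  96.]]
b [[306. 149.]]
h [[354. 125.]]
```

View pics/w2.png

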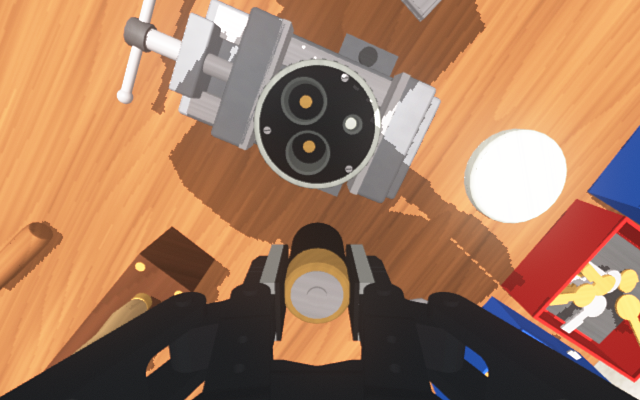

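The wrist view shows the deck disc at about px (317,124), bores at (303,101) and (308,153), and the reset hole at (351,124). Next I fit these precisely.

```bash
python3 - <<'E'
from h import *
import pickle
from scipy.optimize import least_squares
W=pickle.load(open("w2.pkl","rb"))
g=cv2.cvtColor(W["img"],cv2.COLOR_RGB2GRAY)
c=cv2.resize(g[50:210,230:400],None,fx=4,fy=4,interpolation=cv2.INTER_CUBIC)
for a,b,p2 in ((48,80,30),(10,26,18)):
    H=cv2.HoughCircles(c,cv2.HOUGH_GRADIENT,1,60,param1=80,param2=p2,minRadius=a*4,maxRadius=b*4)
    if H is not None:
        for x,y,r in H[0][:6]: 
            u,v=230+x/4,50+y/4; print(round(u,1),round(v,1),round(r/4,1),at_z(W,u,v,.088).round(4))
# model fit to eye-picked pixels
obs=np.array([[303,101],[308,153],[351,124]])
L=np.array([[-.008,.018],[-.008,-.018],[.025,0]])
def P(q):
    c,s=np.cos(q[2]),np.sin(q[2]); return np.c_[L@np.array([[c,s],[-s,c]])+q[:2],[.088]*3]
r=least_squares(lambda q:(proj(W,P(q))-obs).ravel(),[.53,.011,.57],x_scale=[.01,.01,.1]);print(r.x,r.fun.round(1));print(P(r.x).round(4))
cv2.imwrite("pics/w2c.png",c)
E
```

```text
316.9 126.9 61.6 [0.53   0.0084 0.088 ]
306.1 116.1 76.5 [0.5197 0.0105 0.088 ]
327.1 114.1 72.6 [0.5312 0.0196 0.088 ]
305.1 100.6 24.4 [0.5135 0.0189 0.088 ]
307.6 152.4 22.4 [ 0.5343 -0.0102  0.088 ]
352.4 124.4 10.1 [0.55   0.0235 0.088 ]
348.4 150.1 22.5 [0.5578 0.0071 0.088 ]
366.1 55.4 11.4 [0.532  0.0657 0.088 ]
280.4 139.4 23.4 [ 0.5131 -0.013   0.088 ]
[0.52968717 0.00836276 0.65987599] [-0.2  0.2 -0.7  0.1  0.9 -0.3]
[[ 0.5123  0.0177  0.088 ]
 [ 0.5344 -0.0108  0.088 ]
 [ 0.5494  0.0237  0.088 ]]
```

View pics/w2c.png

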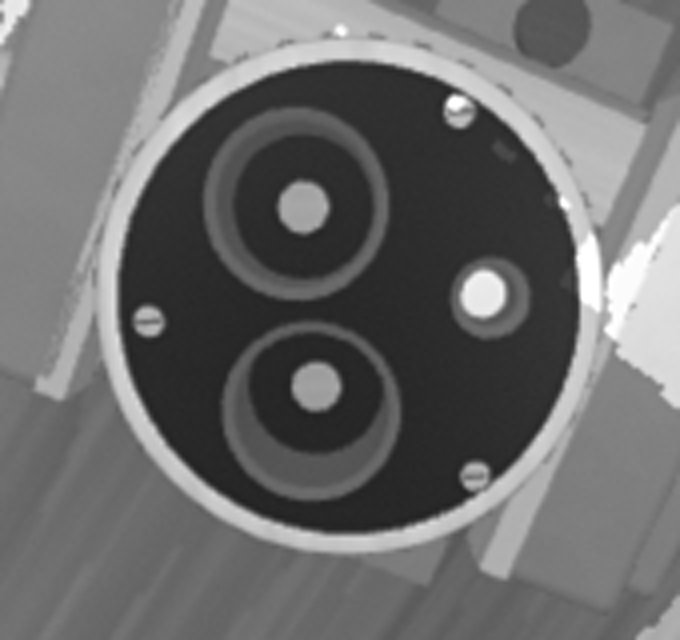

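```bash
python3 - <<'E'
from h import *
import pickle
W=pickle.load(open("w2.pkl","rb"))
g=cv2.cvtColor(W["img"],cv2.COLOR_RGB2GRAY)
c=cv2.resize(g[230:340,260:380],None,fx=4,fy=4,interpolation=cv2.INTER_CUBIC)
H=cv2.HoughCircles(c,cv2.HOUGH_GRADIENT,1,20,param1=80,param2=30,minRadius=80,maxRadius=150)
s=robot.sense()
for x,y,r in H[0][:4]:
    u,v=260+x/4,230+y/4; X=at_z(W,u,v,.2262); print(u,v,r/4,X,tool(X))
for X in [(.5128,.0182,.13),(.5345,-.0104,.13)]: print(tool(X))
E
```

```text
Traceback (most recent call last):
TypeError: 'NoneType' object is not subscriptable
```

```bash
python3 - <<'E'
from h import *
import pickle
W=pickle.load(open("w2.pkl","rb"))
im=W["img"][230:340,260:380].astype(int)
# pale disc: low saturation bright
m=((im.max(2)-im.min(2)<25)&(im.mean(2)>130)).astype(np.uint8)
n,l,st,ce=cv2.connectedComponentsWithStats(m)
for i in range(1,n):
    if st[i,4]>300: print(st[i],ce[i]+[260,230])
i=max(range(1,n),key=lambda i:st[i,4]); u,v=st[i,0]+st[i,2]/2+260,st[i,1]+st[i,3]/2+230
for z in (.2262,):
    for q in ((u,v),(317,292)): print(q,tool(at_z(W,*q,z)).round(2))
print("lens tcp",proj(W,robot.sense()["position"]))
for X in [(.5128,.0182,.13),(.5345,-.0104,.13)]: print(tool(X))
E
```

```text
[  1  15  22  49 488] [271.67827869 266.51639344]
[  31   42   52   46 1903] [316.4792433  294.36311088]
(np.float64(317.0), np.float64(295.0)) [ 0.   -0.14 -0.69]
(317, 292) [ 0.12 -0.14 -0.69]
lens tcp [[320.61899786 285.87843738]]
[ 7.02732798 -1.04454449  8.93206355]
[ 3.44617683 -0.79184628  8.93200644]
```

Request:
{"method": "play_rows", "body": {"targets": [{"hand": -1,"dx": 3.5,"dy": -0.5,"dz": 2,"yaw": -0.07},{"hand": -1,"dx": 7,"dy": -0.87,"dz": 5,"yaw": -0.07},{"hand": -1,"dx": 7,"dy": -0.87,"dz": 7,"yaw": -0.07},{"hand": -1,"dx": 7,"dy": -0.87,"dz": 7.8,"yaw": -0.07},{"hand": -1,"dx": 7,"dy": -0.87,"dz": 8.2,"yaw": -0.07},{"hand": -1,"dx": 7,"dy": -0.87,"dz": 8.5,"yaw": -0.07},{"hand": -1,"dx": 7,"dy": -0.87,"dz": 8.8,"yaw": -0.07},{"hand": -1,"dx": 7,"dy": -0.87,"dz": 9.1,"yaw": -0.07},{"hand": -1,"dx": 7,"dy": -0.87,"dz": 9.4,"yaw": -0.07},{"hand": -1,"dx": 7,"dy": -0.87,"dz": 9.4,"yaw": -0.07}], "grip_force": 40}}

```text
clock: 6.5
position: [0.5139, 0.0185, 0.1249]
tcp_rot: [-0.001, 0.445, 0.895, -0.0]
force: [-2.6, 4.0, -2.4]
width: 0.0243
gripper_force: 39.9
```

Request:
{"method": "play_rows", "body": {"targets": [{"hand": -1,"dx": 0.05,"dy": 0,"dz": 0.3,"yaw": 0},{"hand": -1,"dx": 0.1,"dy": 0,"dz": 0.7,"yaw": 0},{"hand": -1,"dx": 0.1,"dy": 0,"dz": 1.1,"yaw": 0},{"hand": -1,"dx": 0.1,"dy": 0,"dz": 1.5,"yaw": 0},{"hand": -1,"dx": 0.1,"dy": 0,"dz": 1.5,"yaw": 0},{"hand": 0,"dx": 0.1,"dy": 0,"dz": 1.5,"yaw": 0},{"hand": 1,"dx": 0.1,"dy": 0,"dz": 1.5,"yaw": 0},{"hand": 1,"dx": 0.1,"dy": 0,"dz": 1.5,"yaw": 0},{"hand": 1,"dx": 0.1,"dy": 0,"dz": 1.5,"yaw": 0},{"hand": 1,"dx": 0.1,"dy": 0,"dz": 1.5,"yaw": 0}], "grip_force": 40}}

```text
clock: 7.75
position: [0.5139, 0.019, 0.1103]
tcp_rot: [0.0, 0.445, 0.895, -0.0]
force: [0.2, 0.3, -0.9]
width: 0.0853
gripper_force: 0.0
```

```bash
python3 - <<'E'
from h import *
s=robot.sense();print(s["position"],s["joint_positions"].round(3),s["clock"],s["width"]);print(rot(s["tcp_rot"]).as_matrix().round(3))
print(tool((.5365,.286,.2)),tool((.537,.287,.2)))
E
```

```text
[0.51394959 0.01903433 0.1103197 ] [-0.079  0.529  1.767 -0.     0.846 -0.727] 7.75 0.08528717785744493
[[-0.604  0.797  0.   ]
 [ 0.797  0.604 -0.   ]
 [-0.     0.    -1.   ]]
[19.92312803 17.91194041 -8.96932794] [19.97267944 18.01216345 -8.96932801]
```

Request:
{"method": "play_rows", "body": {"targets": [{"hand": 1,"dx": 0,"dy": 0,"dz": -4,"yaw": 0},{"hand": 1,"dx": 1,"dy": 1,"dz": -9,"yaw": 0.1},{"hand": 1,"dx": 5,"dy": 4.5,"dz": -9,"yaw": 0.25},{"hand": 1,"dx": 9,"dy": 8,"dz": -9,"yaw": 0.4},{"hand": 1,"dx": 13,"dy": 12,"dz": -9,"yaw": 0.55},{"hand": 1,"dx": 17,"dy": 15.5,"dz": -9,"yaw": 0.7},{"hand": 1,"dx": 19.9,"dy": 18.1,"dz": -7,"yaw": 0.76},{"hand": 1,"dx": 19.9,"dy": 18.1,"dz": -4,"yaw": 0.76},{"hand": 1,"dx": 19.9,"dy": 18.1,"dz": -2,"yaw": 0.76},{"hand": 1,"dx": 19.9,"dy": 18.1,"dz": -2,"yaw": 0.76}], "grip_force": 40}}

```text
clock: 9.0
position: [0.5372, 0.2867, 0.129]
tcp_rot: [-0.0, 0.746, 0.666, -0.001]
force: [0.1, 0.6, -0.0]
width: 0.0859
gripper_force: 0.0
```

```bash
python3 - <<'E'
from h import *
W=robot.get_image("wrist");cv2.imwrite("pics/w3.png",W["img"][:,:,::-1])
for l in ["cell_1_mid","aa_1_mid"]:
    for d in robot.boxes_of(W,l): print(l,round(d["p"],2),np.round(d["box"]))
print(proj(W,(.538,.287,.053)),tool((.538,.287,.045)))
im=W["img"][:250,200:440].astype(int)
m=((im.max(2)-im.min(2)>90)&(im[...,0]>120)&(im[...,0]-im[...,1]<75)).astype(np.uint8)
n,l,st,ce=cv2.connectedComponentsWithStats(m)
for i in range(1,n):
    if st[i,4]>60: print(st[i],st[i,:2]+st[i,2:4]/2+[200,0])
E
```

```text
cell_1_mid 0.61 [301. 182. 341. 242.]
aa_1_mid 0.56 [310. 262. 336. 312.]
[[320.8645797  220.04384977]] [-0.02032571 -0.07024122  8.62367623]
[ 37   0  15  42 239] [244.5  21. ]
[  69    0  171  160 6675] [354.5  80. ]
[ 51  37  18  74 621] [260.  74.]
[ 32  75  18  38 286] [241.  94.]
[131 117  25  25 285] [343.5 129.5]
[ 99 198  40  40 276] [319. 218.]
```

View pics/w3.png

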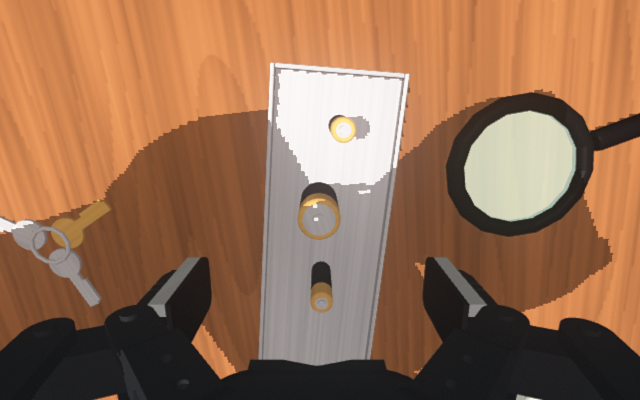

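The fat cell's top shows at px (319,218), within about 1 mm of the target, so I descend and grip.

Request:
{"method": "play_rows", "body": {"targets": [{"hand": 1,"dx": 0.1,"dy": 0,"dz": 3,"yaw": 0},{"hand": 1,"dx": 0.1,"dy": 0,"dz": 6,"yaw": 0},{"hand": 1,"dx": 0.1,"dy": 0,"dz": 8.3,"yaw": 0},{"hand": 1,"dx": 0.1,"dy": 0,"dz": 8.3,"yaw": 0},{"hand": 0,"dx": 0.1,"dy": 0,"dz": 8.3,"yaw": 0},{"hand": -1,"dx": 0.1,"dy": 0,"dz": 8.3,"yaw": 0},{"hand": -1,"dx": 0.1,"dy": 0,"dz": 8.3,"yaw": 0},{"hand": -1,"dx": 0.1,"dy": 0,"dz": 8.3,"yaw": 0},{"hand": -1,"dx": 0.1,"dy": 0,"dz": 8.3,"yaw": 0},{"hand": -1,"dx": 0.1,"dy": 0,"dz": 8.3,"yaw": 0}], "grip_force": 40}}

```text
clock: 10.4
position: [0.5385, 0.2881, 0.0481]
tcp_rot: [0.0, 0.746, 0.666, 0.0]
force: [-0.6, -0.6, 8.4]
width: 0.0246
gripper_force: 38.8
```

Request:
{"method": "play_rows", "body": {"targets": [{"hand": -1,"dx": 0,"dy": 0,"dz": -5,"yaw": 0},{"hand": -1,"dx": 0,"dy": 0,"dz": -11,"yaw": 0},{"hand": -1,"dx": -4,"dy": 1,"dz": -17.2,"yaw": -0.1},{"hand": -1,"dx": -10,"dy": 2,"dz": -17.2,"yaw": -0.25},{"hand": -1,"dx": -16,"dy": 3,"dz": -17.2,"yaw": -0.4},{"hand": -1,"dx": -22,"dy": 4,"dz": -17.2,"yaw": -0.55},{"hand": -1,"dx": -27,"dy": 5,"dz": -17.2,"yaw": -0.7},{"hand": -1,"dx": -31.9,"dy": 5.8,"dz": -17.2,"yaw": -0.76},{"hand": -1,"dx": -31.9,"dy": 5.8,"dz": -17.2,"yaw": -0.76},{"hand": -1,"dx": -31.9,"dy": 5.8,"dz": -17.2,"yaw": -0.76}], "grip_force": 40}}

```text
clock: 11.65
position: [0.56, -0.0354, 0.2193]
tcp_rot: [-0.0, 0.446, 0.895, 0.0]
force: [-1.0, -0.1, -1.4]
width: 0.0243
gripper_force: 39.6
```

```bash
python3 - <<'E'
from h import *
W=robot.get_image("wrist")
import pickle;pickle.dump(W,open("w4.pkl","wb"))
s=robot.sense();print(s["position"])
for n,X in dict(a=(.5139,.019,.096),b=(.5356,-.0096,.088),h=(.551,.0244,.088),celltop=s["position"]+[0,0,.005]).items(): print(n,proj(W,X).round(1),tool(X).round(2))
c=W["img"][50:350,220:420,::-1]
cv2.imwrite("pics/w4c.png",cv2.resize(c,None,fx=2,fy=2,interpolation=cv2.INTER_CUBIC))
E
```

```text
[ 0.56002528 -0.03486079  0.21930981]
a [[312.9  99.1]] [ 7.07 -0.43 12.33]
b [[313.2 151.4]] [ 3.48 -0.42 13.13]
h [[359.8 126. ]] [ 5.27  2.86 13.13]
celltop [[321.6 291. ]] [ 0.   0.  -0.5]
```

View pics/w4c.png

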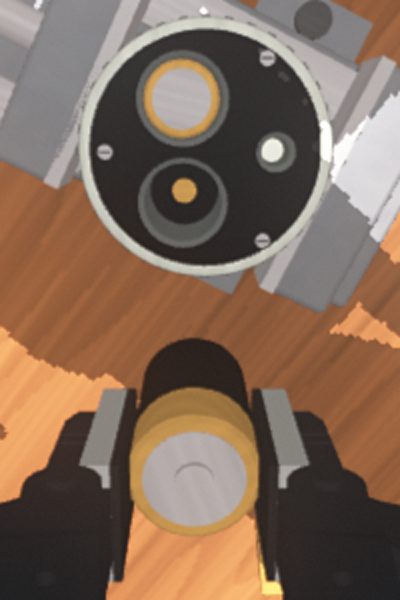

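Cell 1 sits in its bore, centred at px (310,98). The free bore's mouth is at about (311.5,151) and the held cell is at (317,291), both matching the predictions.

Request:
{"method": "play_rows", "body": {"targets": [{"hand": -1,"dx": 1.8,"dy": -0.2,"dz": 2,"yaw": 0},{"hand": -1,"dx": 3.5,"dy": -0.4,"dz": 5,"yaw": 0},{"hand": -1,"dx": 3.5,"dy": -0.4,"dz": 7,"yaw": 0},{"hand": -1,"dx": 3.5,"dy": -0.4,"dz": 7.7,"yaw": 0},{"hand": -1,"dx": 3.5,"dy": -0.4,"dz": 8,"yaw": 0},{"hand": -1,"dx": 3.5,"dy": -0.4,"dz": 8.3,"yaw": 0},{"hand": -1,"dx": 3.5,"dy": -0.4,"dz": 8.6,"yaw": 0},{"hand": -1,"dx": 3.5,"dy": -0.4,"dz": 8.9,"yaw": 0},{"hand": -1,"dx": 3.5,"dy": -0.4,"dz": 9.2,"yaw": 0},{"hand": -1,"dx": 3.5,"dy": -0.4,"dz": 9.2,"yaw": 0}], "grip_force": 40}}

```text
clock: 12.95
position: [0.5358, -0.0101, 0.1271]
tcp_rot: [-0.0, 0.445, 0.895, -0.0]
force: [-0.2, 0.8, -0.9]
width: 0.0246
gripper_force: 39.6
```

Request:
{"method": "play_rows", "body": {"targets": [{"hand": -1,"dx": 0,"dy": 0,"dz": 0.4,"yaw": 0},{"hand": -1,"dx": 0,"dy": 0,"dz": 0.8,"yaw": 0},{"hand": -1,"dx": 0,"dy": 0,"dz": 1.2,"yaw": 0},{"hand": -1,"dx": 0,"dy": 0,"dz": 1.7,"yaw": 0},{"hand": -1,"dx": 0,"dy": 0,"dz": 1.7,"yaw": 0},{"hand": 0,"dx": 0,"dy": 0,"dz": 1.7,"yaw": 0},{"hand": 1,"dx": 0,"dy": 0,"dz": 1.7,"yaw": 0},{"hand": 1,"dx": 0,"dy": 0,"dz": 1.7,"yaw": 0},{"hand": 1,"dx": 0,"dy": 0,"dz": 0,"yaw": 0},{"hand": 1,"dx": 0,"dy": 0,"dz": -4,"yaw": 0}], "grip_force": 40}}

```text
clock: 14.2
position: [0.535, -0.0099, 0.1668]
tcp_rot: [-0.001, 0.445, 0.895, -0.001]
force: [0.1, 0.2, 0.2]
width: 0.0855
gripper_force: 0.0
```

```bash
python3 - <<'E'
from h import *
s=robot.sense();print(s["position"],s["joint_positions"].round(3));print(rot(s["tcp_rot"]).as_matrix().round(3))
S=robot.get_image("side");C=robot.get_image("scene")
for p in (S,C):
    for l in ["probe_mid","cell_1_mid","stand"]:
        print(l,[(round(d["p"],2),[int(v) for v in d["box"]]) for d in robot.boxes_of(p,l)])
print(tool((.4765,-.253,.26)))
E
```

```text
[ 0.53496666 -0.00994025  0.16680019] [-0.13   0.469  1.662 -0.     1.014 -0.778]
[[-0.604  0.797 -0.003]
 [ 0.797  0.604  0.   ]
 [ 0.002 -0.002 -1.   ]]
probe_mid [(0.6, [357, 130, 363, 154])]
cell_1_mid []
stand [(0.64, [341, 136, 376, 197])]
probe_mid [(0.61, [235, 181, 242, 204])]
cell_1_mid []
stand [(0.82, [211, 191, 274, 226])]
[-15.81462418 -19.37360467  -9.35400173]
```

Request:
{"method": "play_rows", "body": {"targets": [{"hand": 1,"dx": 0,"dy": 0,"dz": -5,"yaw": 0},{"hand": 1,"dx": -2,"dy": -2.5,"dz": -9.3,"yaw": 0.1},{"hand": 1,"dx": -5,"dy": -6,"dz": -9.3,"yaw": 0.25},{"hand": 1,"dx": -9,"dy": -10,"dz": -9.3,"yaw": 0.4},{"hand": 1,"dx": -13,"dy": -14,"dz": -9.3,"yaw": 0.55},{"hand": 1,"dx": -16,"dy": -18,"dz": -9.3,"yaw": 0.7},{"hand": 1,"dx": -18.8,"dy": -21.5,"dz": -9.3,"yaw": 0.77},{"hand": 1,"dx": -18.8,"dy": -21.5,"dz": -9.3,"yaw": 0.77},{"hand": 1,"dx": -18.8,"dy": -21.5,"dz": -9.3,"yaw": 0.77},{"hand": 1,"dx": -18.8,"dy": -21.5,"dz": -9.3,"yaw": 0.77}], "grip_force": 40}}

```text
clock: 15.85
position: [0.4781, -0.2887, 0.26]
tcp_rot: [-0.0, 0.748, 0.663, 0.0]
force: [0.3, -0.0, -0.7]
width: 0.0854
gripper_force: 0.0
```

```bash
python3 - <<'E'
from h import *
W=robot.get_image("wrist")
import pickle;pickle.dump(W,open("w5.pkl","wb"))
s=robot.sense();print(s["position"]);print(rot(s["tcp_rot"]).as_matrix().round(3))
X=(.4765,-.253,.144);print(proj(W,X).round(1),tool(X).round(2))
for l in ["probe_mid","lock"]:
    print(l,[(round(d["p"],2),[int(v) for v in d["box"]]) for d in robot.boxes_of(W,l)])
cv2.imwrite("pics/w5.png",W["img"][:,:,::-1])
E
```

```text
[ 0.47820106 -0.2886897   0.26013149]
[[ 0.12   0.993 -0.   ]
 [ 0.993 -0.12   0.   ]
 [ 0.    -0.    -1.   ]]
[[310.3 152.6]] [ 3.52 -0.59 11.61]
probe_mid [(0.55, [299, 139, 324, 167])]
lock []
```

View pics/w5.png

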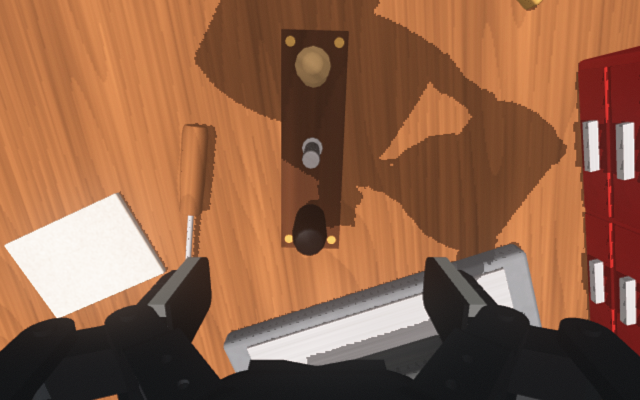

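The probe's top shows at px (310.5,159), between the file at (313,66) and the driver at (309,225).

```bash
python3 - <<'E'
from h import *
import pickle
W=pickle.load(open("w5.pkl","rb"))
im=W["img"]; sub=im[125:175,290:335].astype(int)
m=((sub.max(2)-sub.min(2)<25)&(sub.mean(2)>75)).astype(np.uint8)
n,l,st,ce=cv2.connectedComponentsWithStats(m)
for i in range(1,n):
    if st[i,4]>20: print(st[i],ce[i]+[290,125])
for q,z in (((310.5,159),.144),((312,147),.074)): X=at_z(W,*q,z);print(X,tool(X).round(2))
cv2.imwrite("pics/w5c.png",cv2.resize(im[115:185,280:345,::-1],None,fx=8,fy=8,interpolation=cv2.INTER_CUBIC))
E
```

```text
[ 12  12  21  32 388] [311.15979381 153.58762887]
[ 0.47608872 -0.25733924  0.144     ] [ 3.11 -0.59 11.63]
[ 0.47620169 -0.25718518  0.074     ] [ 3.12 -0.58 18.63]
```

View pics/w5c.png

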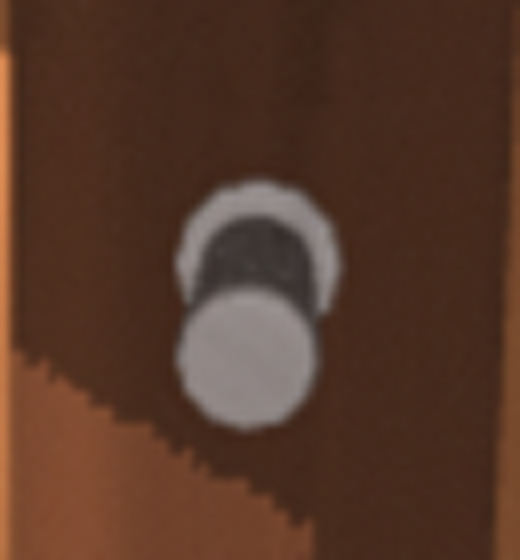

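Request:
{"method": "play_rows", "body": {"targets": [{"hand": 1,"dx": 1.5,"dy": -0.2,"dz": 0,"yaw": 0},{"hand": 1,"dx": 3.1,"dy": -0.45,"dz": 2,"yaw": 0},{"hand": 1,"dx": 3.1,"dy": -0.45,"dz": 6,"yaw": 0},{"hand": 1,"dx": 3.1,"dy": -0.45,"dz": 10,"yaw": 0},{"hand": 1,"dx": 3.1,"dy": -0.45,"dz": 13,"yaw": 0},{"hand": 1,"dx": 3.1,"dy": -0.45,"dz": 14.4,"yaw": 0},{"hand": 1,"dx": 3.1,"dy": -0.45,"dz": 14.4,"yaw": 0},{"hand": 0,"dx": 3.1,"dy": -0.45,"dz": 14.4,"yaw": 0},{"hand": -0.3,"dx": 3.1,"dy": -0.45,"dz": 14.4,"yaw": 0},{"hand": -0.6,"dx": 3.1,"dy": -0.45,"dz": 14.4,"yaw": 0}], "grip_force": 60}}

```text
clock: 17.25
position: [0.4775, -0.2585, 0.1169]
tcp_rot: [0.001, 0.749, 0.663, 0.0]
force: [0.2, 0.0, -0.6]
width: 0.0322
gripper_force: 0.0
```

Request:
{"method": "play_rows", "body": {"targets": [{"hand": -0.8,"dx": 0,"dy": 0,"dz": 0,"yaw": 0},{"hand": -1,"dx": 0,"dy": 0,"dz": 0,"yaw": 0},{"hand": -1,"dx": 0,"dy": 0,"dz": 0,"yaw": 0},{"hand": -1,"dx": 0,"dy": 0,"dz": 0,"yaw": 0},{"hand": -1,"dx": 0,"dy": 0,"dz": 0,"yaw": 0},{"hand": -1,"dx": 0,"dy": 0,"dz": -0.5,"yaw": 0},{"hand": -1,"dx": 0,"dy": 0,"dz": -1,"yaw": 0},{"hand": -1,"dx": 0,"dy": 0,"dz": -2,"yaw": 0},{"hand": -1,"dx": 0,"dy": 0,"dz": -3,"yaw": 0},{"hand": -1,"dx": 0,"dy": 0,"dz": -3,"yaw": 0}], "grip_force": 60}}

```text
clock: 18.5
position: [0.4777, -0.2587, 0.1473]
tcp_rot: [0.001, 0.749, 0.663, 0.0]
force: [0.6, -0.4, -1.7]
width: 0.0106
gripper_force: 58.4
```

Request:
{"method": "play_rows", "body": {"targets": [{"hand": -1,"dx": 0,"dy": 0,"dz": -5,"yaw": 0},{"hand": -1,"dx": 0,"dy": 0,"dz": -10,"yaw": 0},{"hand": -1,"dx": 0,"dy": 0,"dz": -14,"yaw": 0},{"hand": -1,"dx": 4,"dy": 0.5,"dz": -14,"yaw": 0},{"hand": -1,"dx": 10,"dy": 1.3,"dz": -14,"yaw": 0},{"hand": -1,"dx": 16,"dy": 2.2,"dz": -14,"yaw": 0},{"hand": -1,"dx": 22,"dy": 3.2,"dz": -12,"yaw": 0},{"hand": -1,"dx": 27,"dy": 3.9,"dz": -9,"yaw": 0},{"hand": -1,"dx": 29,"dy": 3.9,"dz": -7.8,"yaw": 0},{"hand": -1,"dx": 29,"dy": 3.9,"dz": -7.8,"yaw": 0}], "grip_force": 60}}

```text
clock: 19.75
position: [0.5507, 0.0255, 0.2235]
tcp_rot: [-0.001, 0.748, 0.663, -0.001]
force: [0.1, -0.8, -0.3]
width: 0.0106
gripper_force: 58.7
```

```bash
python3 - <<'E'
from h import *
W=robot.get_image("wrist")
import pickle;pickle.dump(W,open("w6.pkl","wb"))
s=robot.sense();print(s["position"],s["width"],s["force"]);print(rot(s["tcp_rot"]).as_matrix().round(3))
X=(.5512,.0244,.088);print(proj(W,X).round(1),tool(X).round(2))
print("tip",proj(W,s["position"]-[0,0,.1069]).round(1),"collar",proj(W,s["position"]-[0,0,.0469]).round(1))
cv2.imwrite("pics/w6c.png",cv2.resize(W["img"][80:330,220:420,::-1],None,fx=2.4,fy=2.4,interpolation=cv2.INTER_CUBIC))
E
```

```text
[0.55110221 0.02445146 0.22429323] 0.010426123893731657 [ 0.15061768 -0.17875972 -0.25255511]
[[ 0.121  0.993 -0.001]
 [ 0.993 -0.121 -0.   ]
 [-0.    -0.001 -1.   ]]
[[319.9 197.3]] [ 0.    0.02 13.63]
tip [[320.  208.2]] collar [[320.8 241.1]]
```

View pics/w6c.png

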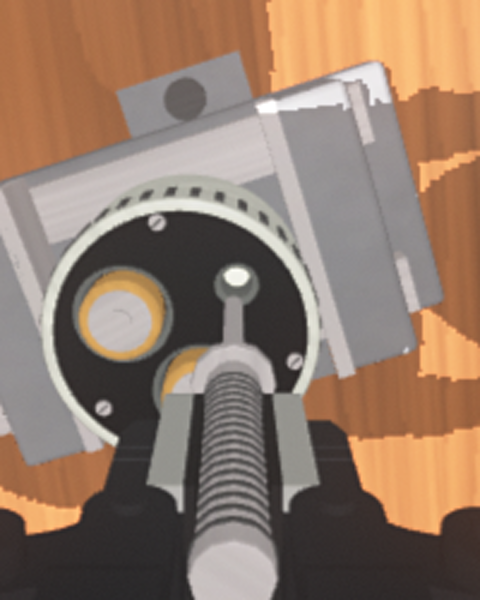

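The tip shows at about px (318,205) just short of the reset hole at (319,199), in line with the prediction. Both cells show nub up.

```bash
python3 - <<'E'
from h import *
import pickle
W=pickle.load(open("w6.pkl","rb")); hsv=cv2.cvtColor(W["img"],cv2.COLOR_RGB2HSV)
m=((hsv[...,1]>110)&(hsv[...,2]>110)&(abs(hsv[...,0].astype(int)-19)<8)).astype(np.uint8)
m[:185]=0;m[262:]=0;m[:,:245]=0;m[:,320:]=0
n,l,st,ce=cv2.connectedComponentsWithStats(m)
for i in range(1,n):
    if st[i,4]>20: print(st[i])
t=np.linspace(0,6.28,73)
for nm,(x,y) in dict(a=(.5139,.019),b=(.5358,-.0101)).items():
    for z in (.096,.104,.112):
        q=proj(W,np.c_[x+.013*np.cos(t),y+.013*np.sin(t),0*t+z]); print(nm,z,q.min(0).round(1),q.max(0).round(1))
g=W["img"].mean(2).astype(int); print(g[190:225:1,316:321].mean(1).astype(int))
E
```

```text
[253 193  36  37 455]
[287 225  19  21 136]
a 0.096 [253.1 195.9] [288.3 229.5]
a 0.104 [251.1 198.6] [287.4 233.2]
a 0.112 [249.1 201.6] [286.4 237.1]
b 0.096 [288.  229.9] [322.2 261.8]
b 0.104 [287.1 233.6] [322.4 266.3]
b 0.112 [286.2 237.5] [322.5 271.2]
[109 163 240 241 239 238 239 239 228 129  96  97 101 118 143 149 150 150
 150 150 150 150 151 150 151 150 151 150 150 150 150 150 152 165 190]
```

Request:
{"method": "play_rows", "body": {"targets": [{"hand": -1,"dx": 0,"dy": 0,"dz": 1,"yaw": 0},{"hand": -1,"dx": 0,"dy": 0,"dz": 1.8,"yaw": 0},{"hand": -1,"dx": 0,"dy": 0,"dz": 2.2,"yaw": 0},{"hand": -1,"dx": 0,"dy": 0,"dz": 2.5,"yaw": 0},{"hand": -1,"dx": 0,"dy": 0,"dz": 2.8,"yaw": 0},{"hand": -1,"dx": 0,"dy": 0,"dz": 3.1,"yaw": 0},{"hand": -1,"dx": 0,"dy": 0,"dz": 3.4,"yaw": 0},{"hand": -1,"dx": 0,"dy": 0,"dz": 3.7,"yaw": 0},{"hand": -1,"dx": 0,"dy": 0,"dz": 3.9,"yaw": 0},{"hand": -1,"dx": 0,"dy": 0,"dz": 3.9,"yaw": 0}], "grip_force": 60}}

```text
clock: 21.05
position: [0.5512, 0.0247, 0.1851]
tcp_rot: [-0.0, 0.749, 0.663, -0.0]
force: [-0.1, -0.2, -0.4]
width: 0.0103
gripper_force: 58.7
```

Both cells fit the seated height and the tip is in the hole without contact. Pressing now.

Request:
{"method": "play_rows", "body": {"targets": [{"hand": -1,"dx": 0,"dy": 0,"dz": 0.2,"yaw": 0},{"hand": -1,"dx": 0,"dy": 0,"dz": 0.4,"yaw": 0},{"hand": -1,"dx": 0,"dy": 0,"dz": 0.5,"yaw": 0},{"hand": -1,"dx": 0,"dy": 0,"dz": 0.6,"yaw": 0},{"hand": -1,"dx": 0,"dy": 0,"dz": 0.65,"yaw": 0},{"hand": -1,"dx": 0,"dy": 0,"dz": 0.7,"yaw": 0},{"hand": -1,"dx": 0,"dy": 0,"dz": 0.75,"yaw": 0},{"hand": -1,"dx": 0,"dy": 0,"dz": 0.75,"yaw": 0},{"hand": -1,"dx": 0,"dy": 0,"dz": 0.75,"yaw": 0},{"hand": -1,"dx": 0,"dy": 0,"dz": 0.75,"yaw": 0}], "grip_force": 80}}

```text
clock: 22.3
position: [0.5513, 0.0247, 0.1778]
tcp_rot: [0.0, 0.749, 0.663, 0.0]
force: [-0.5, 0.1, 1.9]
width: 0.0102
gripper_force: 78.0
```

Request:
{"method": "play_rows", "body": {"targets": [{"hand": -1,"dx": 0,"dy": 0,"dz": 0.05,"yaw": 0},{"hand": -1,"dx": 0,"dy": 0,"dz": 0.1,"yaw": 0},{"hand": -1,"dx": 0,"dy": 0,"dz": 0.15,"yaw": 0},{"hand": -1,"dx": 0,"dy": 0,"dz": 0.2,"yaw": 0},{"hand": -1,"dx": 0,"dy": 0,"dz": 0.25,"yaw": 0},{"hand": -1,"dx": 0,"dy": 0,"dz": 0.25,"yaw": 0},{"hand": -1,"dx": 0,"dy": 0,"dz": 0.25,"yaw": 0},{"hand": -1,"dx": 0,"dy": 0,"dz": 0.25,"yaw": 0},{"hand": -1,"dx": 0,"dy": 0,"dz": 0.25,"yaw": 0},{"hand": -1,"dx": 0,"dy": 0,"dz": 0.25,"yaw": 0}], "grip_force": 80}}

```text
clock: 23.55
position: [0.5515, 0.0247, 0.1757]
tcp_rot: [0.0, 0.749, 0.663, 0.0]
force: [-1.4, -1.1, 9.8]
width: 0.0101
gripper_force: 79.0
```

Request:
{"method": "play_rows", "body": {"targets": [{"hand": -1,"dx": 0,"dy": 0,"dz": 0.04,"yaw": 0},{"hand": -1,"dx": 0,"dy": 0,"dz": 0.08,"yaw": 0},{"hand": -1,"dx": 0,"dy": 0,"dz": 0.08,"yaw": 0},{"hand": -1,"dx": 0,"dy": 0,"dz": 0.08,"yaw": 0},{"hand": -1,"dx": 0,"dy": 0,"dz": 0.08,"yaw": 0},{"hand": -1,"dx": 0,"dy": 0,"dz": 0.08,"yaw": 0},{"hand": -1,"dx": 0,"dy": 0,"dz": 0.08,"yaw": 0},{"hand": -1,"dx": 0,"dy": 0,"dz": 0.08,"yaw": 0},{"hand": -1,"dx": 0,"dy": 0,"dz": 0.08,"yaw": 0},{"hand": -1,"dx": 0,"dy": 0,"dz": 0.08,"yaw": 0}], "grip_force": 80}}

```text
clock: 24.8
position: [0.5517, 0.0247, 0.1753]
tcp_rot: [0.0, 0.749, 0.663, 0.0]
force: [-3.4, -0.5, 17.5]
width: 0.0103
gripper_force: 79.8
```

```bash
python3 -c "
from h import *
s=robot.sense();print(s['force'],s['position'],s['width'],s['clock']);print(robot.sign_off())"
```

```text
[-3.37155355 -0.50087654 17.5047365 ] [0.55170498 0.02472636 0.17531752] 0.010347318875111505 24.8
the job is handed in; nothing more can be done
None
```

I've handed the job in at 24.8 s: both fat cells are in their bores nub up and look fully seated, and the gripped probe is holding the reset button down against its stop with about 17 N; no verdict came back.

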